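# Close up the label printer after a roll change

### The arm

A 7-joint arm with a two-finger parallel gripper is mounted at the origin on the work surface. World frame = base frame: x ahead of the robot, y to its left, z up, the work surface at z = 0. Lengths are in m, angles in rad, forces in N, time in s.
With the tool pointing down it reaches from about 0.4 to 0.925 m from the base axis. Payload 5.6 kg.
Tool frame: the origin (TCP) lies at the very end of the fingers, on their centre line; the grasp point (between the pads) lies 19 mm behind it; z points along the fingers, y is the line along which they close (so a half turn about z gives the same grasp; the last joint's range is limited). The gripper opens to 85 mm and grips with 20 to 120 N. Pads are 22 mm wide; open, the fingers measure 114 mm over their backs; the gripper's body (76 mm by 85 mm) begins 54 mm behind the grasp point. The pads swing forward as they close: fully open they stand 13 mm farther back than shut.
Start: joints at [-1.173, 0.468, -0.012, 1.603, 0.006, 1.071, -0.056], TCP at [0.277, 0.588, 0.231] pointing down, gripper open.
Joint ranges: [-2.53, 2.53], [-0.31, 2.02], [-1.57, 1.55], [0.28, 2.44], [-1.29, 4.43], [0.15, 1.84], [-2.92, 2.92]. Speed limits (rad/s): [2.57, 2.57, 3.14, 3.14, 3.14, 3.14, 3.14].

### API

Orientations are given as a unit quaternion [x, y, z, w].
In Python, from workcell import manip gives the robot as it stands.
- The arm moves only by the shell command python3 -m crank 'ROWS' [FORCE]. ROWS is text: rows parted by semicolons, each of 7 numbers parted by spaces: the turn, a rotation vector about the tool's x, y, z in degrees, then the shift along the tool's x, y, z in mm, then the finger opening in mm, from 0 to 85.4. In form: rx ry rz x y z grip; .... A call has 1 to 12 rows; each row is the pose to reach, as a shift and turn from the pose commanded when the call began, along the tool's axes at that moment; what a row does not reach only later rows make up. A row lasts 1/10 s, in which the tool goes at most 50 mm and 8.59 degrees, less where a joint would pass 70% of its speed; a pose out of reach is approached as far as the arm can. A call with a gripper value outside its range is refused whole. The fingers move at their own pace and stop on an object; FORCE is the grip in N (left out, the last holds). Time passes only in rows, so rows that repeat a pose let the fingers close. It gives the time, the measured TCP pose, the force, the opening and the grip force at its end, in the units of the state.
- manip.observe(): the state, without advancing time (a new reading comes with each control period).
- manip.read_camera(name): name is "scene" or "top"; returns the picture (480x640x3 uint8, red, green, blue); there is no depth.
- manip.calibration(name): a dict with "K" (3x3 intrinsics, pixels), "dist" ([k1, k2, p1, p2, k3] as OpenCV has them; the pictures are not rectified), "extrinsics" (4x4, takes a point from world to camera coordinates). Camera axes: x right, y down, z forward; pixel columns grow to the right and rows downward; lengths in m; the calibration is good to about 2 mm. A picture is of the moment at which its call begins. calibration takes no time and is no camera call.
- manip.finish_job(): hands the job in; it is judged then, once.
Trained networks look in the newest picture that a camera, given by its name, has taken for a name from the list of things; names that differ only in an ending like _2 or _b are one class to them, and where a whole thing is asked for, a point or a joint stands for the part that bears it (a point fixed in the world has none). Each returns a list of dicts, best first, with "score" (0 to 1); they miss things now and then, are a little off and sometimes report something else, mostly with a low value. They report only what shows in the picture. A call takes as long as a camera call. They do not tell look-alikes from the thing itself.
- manip.find_in(query, camera): "at" ([row, column] in pixels, amid what is visible of it).
- manip.regions_of(query, camera): "region" (480x640 bool, what is visible of it) and "at" ([row, column] in pixels, amid what is visible of it).
The state is a dict: "t": time; "joints": joint angles; "dq": joint speeds; "joint_efforts": joint torques, N m; "tcp_pos": TCP position; "ee_rot": TCP orientation; "contact_force": force on the tool from outside, world axes, zero at the start; "moment": the same for the moment, N m; "width": finger opening in m; "gripper_force": force on a finger pad.
Only numpy, scipy, OpenCV 4.12 (cv2) and the standard library are available. Lean on these libraries where they do the work, as an engineer would, in place of code of your own. Each camera call takes 0.05 s, during which the arm holds its last target. There are 200 camera calls.

### The job

A fresh label roll has been dropped into the label printer and the lid still stands open. With the fingertips only, push the sliding roll guide gently in until the roll sits snug between the two guides, then swing the lid down smoothly until it is fully shut, and finally press the large feed button all the way down and let it come back up. Pinch or lift nothing, do not handle the roll itself or the small power key, and leave the things around the printer where they are.

Things in the scene. Friction and masses are not known exactly. Their poses are not given: they have to be found in the camera images.
- printer: grey desktop label printer, fixed, 220 mm deep (x), 200 wide (y), 92 tall without lid; origin at the centre of its underside, front towards its own -x. Side walls 12 mm thick, tops at z 92; the bay between is open above while the lid is up. Front lip with keys: x -110 to -62, top at z 88. The fixed roll guide is an upright plate, inner face at y +55, top at z 116. Offsets below use this frame
- lid (a joint): lid angle in rad: 0 fully shut and flush, about 1.35 to 1.55 at the start (nearly upright). The hinge line runs along the printer's y through point lid_hinge. A friction hinge keeps the lid wherever it is left; closing it takes 1 to 3 N near its front edge
- lid_hinge (a point): point on the lid's hinge line, in the middle of its width, at x +95, y 0, z +94 mm in the printer's frame
- lid_front (a point): middle of the lid's outer front edge (its top edge while up). The lid is a shell 168 mm long, 198 wide; its flat outer face lies 46 mm from the hinge line (on top when shut, at z 140; facing back, away from the printer's front, while up) and this edge is 157 mm along the face from the hinge
- guide (a joint): position of the sliding roll guide in m: grows along the printer's +y towards the roll, range 0 to 0.045; 0.038 when the roll is snug between both guides (the roll stops it), 0.005 to 0.024 at the start. It stays where it is left; sliding takes about 2 N, and 1 to 3 N more once it pushes the roll
- guide_tab (a point): centre of the flat outer side (facing the printer's -y, away from the roll) of the tab that pushes the guide. The guide is an upright light-grey plate 6 mm thick on the roll's -y side; the tab is its upper front corner, 30 mm long in x, 22 mm tall (z 94 to 116), above the side walls. 40 mm or more are free between tab and wall
- roll_center (a point): centre of the label roll lying in the trough, axis along the printer's y: white paper, 84 mm diameter, 60 mm wide, about 0.16 to 0.34 kg; its centre is at z 70 mm in the printer's frame. It is loose and slides along the trough when the guide pushes it, until it meets the fixed guide
- feed (a joint): travel of the feed button in m: 0 up, 0.004 fully down; a spring (about 1.5 N at first, 5 N at the bottom) brings it back up
- feed_top (a point): centre of the top of the feed button, the large round key (22 mm diameter) at the -y end of the front control lip, standing 5 mm proud of the lip; pressed straight down. At x -88, y -60, z 94 mm in the printer's frame, 26 mm in front of the shut lid's front wall
- power (a joint): travel of the small power key in m, 0 up; not to be pressed
- power_top (a point): centre of the top of the power key, a small round key (10 mm diameter) at the +y end of the same lip, at x -88, y +70 mm in the printer's frame
- spare_roll: spare label roll standing on its flat side, 84 mm diameter, 60 mm tall, loose, beside the printer on its +y side; origin at the centre of its underside
- tape: roll of yellow packing tape lying flat, 104 mm diameter, 48 mm tall, loose, beside the printer on its -y side; origin at the centre of its underside
- tape2: another such roll of packing tape, on the left of the bench
- carton: small sealed carton 150 x 110 x 70 mm, loose, on the right; origin at the centre of its underside
- marker: marker pen 130 mm long, 16 mm thick, lying on the bench; origin under its middle
- cutter: orange box cutter with its blade shown, 155 mm long, lying on the bench; origin under its middle
Things that resemble listed ones, but are neither listed nor needed, are in the scene too. What is shaped like the part that bears roll_center but purple is not meant.

How it is judged:
On the way, in this order (a step that is already met when the one before it is completed fails the run):
1. the sliding guide is pushed in, the roll snug between both guides (within 3 mm), while the lid is still up (value of joint guide above 0.035 m and value of joint lid above 0.8 rad), for 0.2 s.
2. the lid is fully shut (value of joint lid below 0.02 rad), for 0.3 s.
3. the feed button is pressed down with the lid shut (value of joint feed above 0.003 m and value of joint lid below 0.02 rad), for 0.05 s.
At the end, for the whole second after the job is handed in: The guide is within 3 mm of snug with the roll lying in the trough between both guides, the lid is shut to within 0.02 rad (3 mm at its front edge), and the feed button has been pressed at least 3 of its 4 mm after the lid was shut and is up again (value of joint guide above 0.035 m and value of joint lid below 0.02 rad and value of joint feed below 0.0008 m and y of roll_center in the frame of printer between 0.021 and 0.029 m and z of roll_center in the frame of printer between 0.064 and 0.08 m); the robot touches nothing.
It fails at once if the label roll is lifted out of its trough, or handled with over 5 N from the fingers (z of roll_center in the frame of printer above 0.086 m or contact force between the fingers and roll above 5 N).
It fails at once if the guide is pinched or forced (over 35 N), or the lid (over 40 N) (contact force between the fingers and guide above 35 N or contact force between the fingers and lid above 40 N).
It fails at once if the lid is slammed (faster than 2.5 rad/s) (velocity of joint lid below -2.5 rad/s).
It fails at once if the feed button is pressed while the lid is open, or the power key is pressed ((value of joint feed above 0.002 m and value of joint lid above 0.1 rad) or value of joint power above 0.002 m).
It fails at once if something standing around the printer is moved (20 mm; pen and cutter 30 mm) (distance of any of spare_roll, tape, tape2, carton from where it was at the start of the episode above 0.02 m or distance of any of marker, cutter from where it was at the start of the episode above 0.03 m).
It also fails if it takes over 58 s, if anything falls off the work surface, if the arm or the gripper's body presses on something with over 40 N, if the wrist force passes 120 N, or if a joint passes its speed limit or range.

## Working session

There is one attempt and no reset: what is moved stays moved. The work goes in short steps, Python scripts to look and compute and a shell command to move; the robot and the scene stay as the last step left them, time stands still between calls to the robot, and variables do not carry over. Pictures are saved under pics/ and viewed, at most 10 in all, crops included, and the job is handed in when it is done.

```bash
mkdir -p pics; ls; python3 - <<'E'
from workcell import manip
import cv2
for c in ("scene","top"):
    im=manip.read_camera(c); cv2.imwrite(f"pics/{c}0.png",im[:,:,::-1])
    k=manip.calibration(c); print(c,k)
    for q in ("printer","guide_tab","guide","roll_center","feed_top","power_top","lid_front","lid","spare_roll","tape","carton"):
        print(q,[(round(d["score"],2),[round(x) for x in d["at"]]) for d in manip.find_in(q,c)][:4])
print(manip.observe())
E
```

```text
pics
scene {'K': array([[452.40713811,   0.        , 319.99183735],
       [  0.        , 452.40713811, 237.66084164],
       [  0.        ,   0.        ,   1.        ]]), 'dist': array([-0.11617605,  0.        ,  0.        ,  0.        ,  0.        ]), 'extrinsics': array([[ 0.2700842 ,  0.96279506,  0.00895503, -0.10011644],
       [ 0.85295001, -0.2349348 , -0.46613508, -0.3897945 ],
       [-0.44668871,  0.13353391, -0.88466824,  1.48973179],
       [ 0.        ,  0.        ,  0.        ,  1.        ]])}
printer [(0.56, [254, 360]), (0.46, [219, 328])]
guide_tab []
guide [(0.5, [246, 344])]
roll_center [(0.72, [248, 358]), (0.58, [271, 434]), (0.55, [304, 294])]
feed_top [(0.51, [215, 327])]
power_top []
lid_front [(0.85, [272, 372])]
lid [(0.85, [266, 371]), (0.23, [258, 153])]
spare_roll [(0.88, [228, 412])]
tape [(0.63, [266, 288]), (0.56, [184, 474]), (0.31, [268, 372])]
carton [(0.89, [260, 154]), (0.57, [241, 343])]
top {'K': array([[491.10920375,   0.        , 320.8840044 ],
       [  0.        , 491.10920375, 244.27175177],
       [  0.        ,   0.        ,   1.        
[... 800 characters left out ...]
97237,  0.4674897 , -0.01159454,  1.60268284,  0.00598028,
        1.07143028, -0.05629812]), 'dq': array([ 7.91594875e-04, -1.48255405e-03,  8.46833705e-04, -3.06420216e-05,
       -1.31439590e-03,  1.91751794e-04, -1.17525418e-03]), 'joint_efforts': array([ 4.95207096e-04, -5.32255447e+01,  2.18134333e-02, -2.51626647e+01,
        1.15072573e-02,  1.36459534e-03,  1.26553905e-05]), 'tcp_pos': array([0.27738498, 0.58784899, 0.23130416]), 'ee_rot': array([2.18672585e-01, 9.75798289e-01, 9.94064044e-06, 1.43766274e-05]), 'contact_force': array([ 0.93716124,  0.14096198, -0.11478864]), 'moment': array([-0.02698559, -0.00094088, -0.00272387]), 'gripper_force': 0.0, 'width': 0.08540925092626166}
```

View both.

View pics/top0.png

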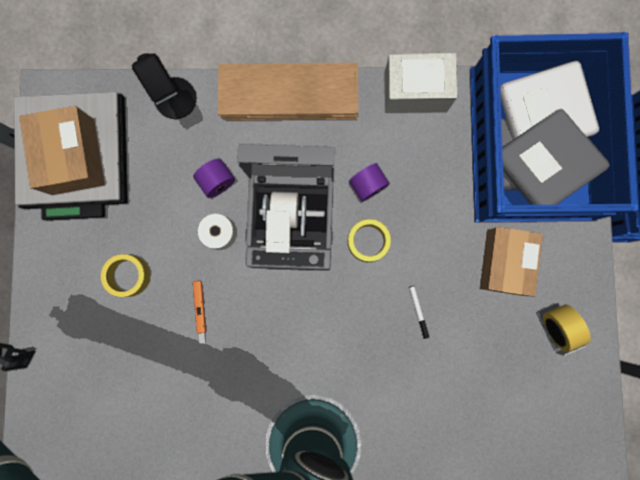

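View pics/scene0.png

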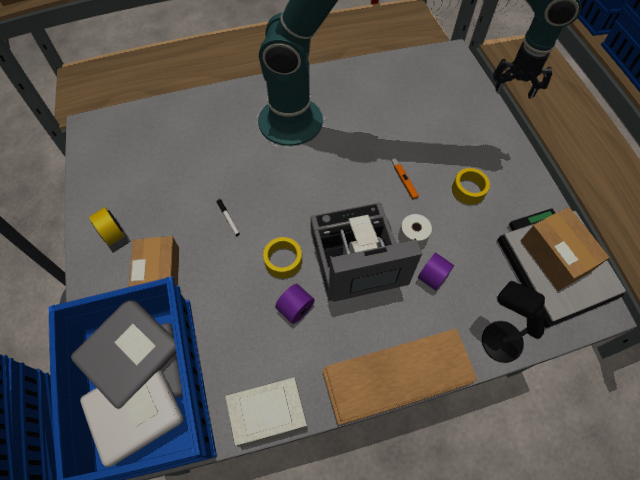

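The top picture shows the printer at (row 213, col 288), front to the robot: the large feed button near (258, 314) on its right (-y) end, the guide plate near (213, 303), the lid up at (155–170, 288). The rolls that could be mistaken for mine are purple (178, 214), purple (181, 368) and the white spare (231, 215); the real one is the white one in the bay at (203, 285). In the scene picture it is at (235, 365), with the lid's outside facing the camera at (280, 372). One close crop to confirm.

```bash
cat > h.py <<'E'
from workcell import manip
import numpy as np, cv2
def cal(c):
    k=manip.calibration(c); return k["K"],k["dist"],k["extrinsics"]
def back(c,rc,z):
    K,d,T=cal(c); p=cv2.undistortPoints(np.array([[[rc[1],rc[0]]]],float),K,d)[0,0]
    R,t=T[:3,:3],T[:3,3]; o=-R.T@t; v=R.T@np.array([p[0],p[1],1.]); return o+v*(z-o[2])/v[2]
def proj(c,P):
    K,d,T=cal(c); r,_=cv2.Rodrigues(T[:3,:3]); q,_=cv2.projectPoints(np.atleast_2d(np.array(P,float)),r,T[:3,3],K,d); return q[:,0,::-1]
def crop(c,r0,r1,c0,c1,s,name,im=None):
    im=manip.read_camera(c) if im is None else im
    cv2.imwrite("pics/"+name,cv2.resize(im[r0:r1,c0:c1,::-1],None,fx=s,fy=s,interpolation=cv2.INTER_CUBIC))
E
python3 - <<'E'
from h import *
a=cv2.imread("pics/top0.png")[135:280,230:345]; cv2.imwrite("pics/crop0.png",cv2.resize(a,None,fx=4,fy=4,interpolation=cv2.INTER_CUBIC))
print(back("top",(258,314),.094),back("top",(258,256),.09))
E
```

```text
[ 0.44720543 -0.00778187  0.094     ] [0.44865151 0.12804058 0.09      ]
```

View pics/crop0.png

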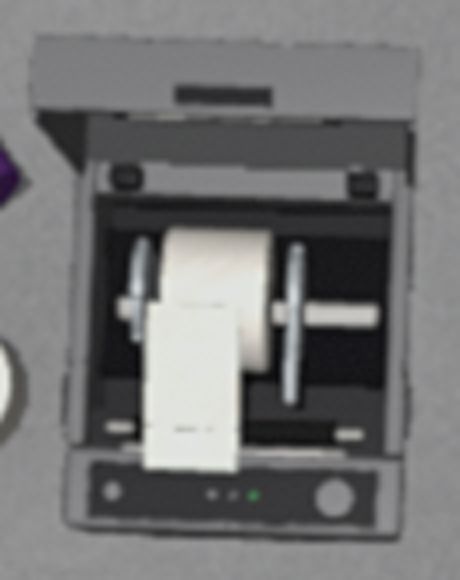

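The crop shows the white roll between fixed guide (crop row 290, col 140) and sliding guide (rows 243–405, col 295), feed button at crop (498, 335), power key at (490, 113).

```bash
cat >> h.py <<'E'
f=back("top",(259.5,313.75),.094); p=back("top",(257.5,258.25),.091)
yaw=np.arctan2(-(p-f)[0],(p-f)[1])
Rz=np.array([[np.cos(yaw),-np.sin(yaw),0],[np.sin(yaw),np.cos(yaw),0],[0,0,1]])
org=(f+p)/2-Rz@np.array([-.088,.005,0]); org[2]=0
def W(*q): return org+Rz@np.array(q)/1000
def L(P): return Rz.T@(np.array(P)-org)*1000
E
python3 - <<'E'
from h import *
print(np.degrees(yaw),org,np.linalg.norm(p-f))
# guide plate in top view, crop coords (row,col) front end, rear end
for rc in ((405,284),(405,298),(243,290),(243,304)):
    print("guide",L(back("top",(135+rc[0]/4,230+rc[1]/4),.116)))
print("lip corner",L(back("top",(135+525/4,230+67/4),.088)),L(back("top",(135+532/4,230+400/4),.088)))
print("lid top corners", [L(back("top",(135+a/4,230+b/4),.25)) for a,b in((36,36),(46,420),(108,32),(120,416))])
# scene check
print(proj("scene",[W(-88,-60,94),W(-88,70,91)]))
for a in np.arange(1.3,1.6,.1):
  # face point: along 157, off 46
  for y in (-99,99):
    pt=W(95-157*np.cos(a)+46*np.sin(a),y,94+157*np.sin(a)+46*np.cos(a)); print(round(a,1),proj("top",[pt])[0],proj("scene",[pt])[0])
print("tape",back("top",(241,369),.048),"spare",back("top",(232,216),.06))
E
```

```text
-2.6482385450460346 [0.53438759 0.04867413 0.        ] 0.12999173148401105
guide [-36.91235327 -29.17563238 116.        ]
guide [-36.61406638 -37.20626774 116.        ]
guide [ 57.22609652 -28.76090033 116.        ]
guide [ 57.52255766 -36.84686096 116.        ]
lip corner [-109.32218933   96.27841095   88.        ] [-106.12994021  -98.5917374    88.        ]
lid top corners [array([134.87882842,  98.759433  , 250.        ]), array([136.85145003, -98.28873612, 250.        ]), array([ 97.29981039,  98.91611136, 250.        ]), array([ 98.27076   , -97.62413948, 250.        ])]
[[217.63515111 325.09992968]
 [209.10954224 371.70062722]]
1.3 [164.55612313 334.73121999] [255.21637268 328.74662077]
1.3 [161.037793   237.30010407] [237.28050952 415.59962354]
1.4 [156.79091873 335.00803535] [262.13740691 330.51674426]
1.4 [153.29017128 237.79788111] [243.89787087 417.86216277]
1.5 [149.37173785 335.26358963] [269.37681169 332.26315376]
1.5 [145.89384188 238.4273839 ] [250.84994666 419.96862401]
1.6 [142.40316484 335.49436208] [276.82987768 333.95909657]
1.6 [138.95299449 239.1780951 ] [258.03786553 421.88496035]
tape [ 0.49010424 -0.14072403  0.048     ] spare [0.51412089 0.22885484 0.06      ]
```

```bash
cat >> h.py <<'E'
from scipy.spatial.transform import Rotation as Ro
RT=Ro.from_euler("z",yaw)*Ro.from_quat([0,1,0,0])  # tool y along printer y, z down
def rows(pts):
    s=manip.observe(); R=Ro.from_quat(s["ee_rot"]); print("t",round(s["t"],2),"tcp local",L(s["tcp_pos"]).round(1),"F",s["contact_force"].round(2),"w",round(s["width"],4))
    rv=(R.inv()*RT).as_rotvec(degrees=True).round(1)
    for q in pts: print(q,"->",rv,(R.inv().apply(W(*q)-s["tcp_pos"])*1000).round(1))
E
python3 -c "
from h import *
rows([(-22,-65,190),(-22,-65,103)])"
```

```text
t 1.2 tcp local [-281.6  526.7  231.3] F [ 0.94  0.14 -0.11] w 0.0854
(-22, -65, 190) -> [  0.    0.  -22.6] [-467.2 -446.4   41.3]
(-22, -65, 103) -> [  0.    0.  -22.6] [-467.2 -446.4  128.3]
```

```bash
python3 -m crank '0 0 -22.6 -467 -446 41 0;0 0 -22.6 -467 -446 41 0;0 0 -22.6 -467 -446 41 0;0 0 -22.6 -467 -446 41 0;0 0 -22.6 -467 -446 41 0;0 0 -22.6 -467 -446 41 0;0 0 -22.6 -467 -446 41 0;0 0 -22.6 -467 -446 41 0;0 0 -22.6 -467 -446 41 0;0 0 -22.6 -467 -446 41 0;0 0 -22.6 -467 -446 41 0;0 0 -22.6 -467 -446 41 0' 20; python3 -c "
from h import *
rows([(-22,-65,190),(-22,-65,103)])"
```

```text
t: 2.4
tcp_pos: [0.4931, 0.0271, 0.1936]
ee_rot: [0.023, 1.0, 0.0, 0.001]
contact_force: [0.8, 0.5, 0.1]
width: 0.0001
gripper_force: 0.0
t 2.4 tcp local [-40.2 -23.4 193.6] F [0.81 0.55 0.06] w 0.0001
(-22, -65, 190) -> [ 0.   0.1 -0. ] [-18.2 -41.6   3.6]
(-22, -65, 103) -> [ 0.   0.1 -0. ] [-18.1 -41.6  90.6]
```

```bash
python3 -m crank '0 0 0 -18 -42 4 0;0 0 0 -18 -42 4 0;0 0 0 -18 -42 4 0' ; python3 - <<'E'
from h import *
rows([(-22,-65,103)])
im=manip.read_camera("top"); crop("top",135,280,230,345,4,"t1.png",im)
im=manip.read_camera("scene"); crop("scene",170,310,290,450,4,"s1.png",im)
E
```

```text
t: 2.7
tcp_pos: [0.5086, -0.0146, 0.1892]
ee_rot: [0.025, 1.0, 0.0, -0.0]
contact_force: [-0.3, 1.5, -0.2]
width: 0.0001
gripper_force: 0.0
t 2.7 tcp local [-22.9 -64.4 189.2] F [-0.3   1.49 -0.19] w 0.0001
(-22, -65, 103) -> [ 0.  -0.  -0.2] [-0.9 -0.6 86.2]
```

View pics/s1.png

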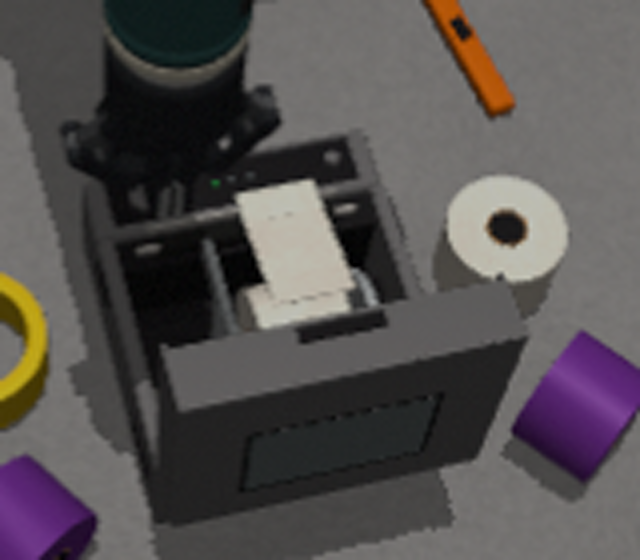

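The scene crop shows the shut fingers (crop row 200, col 170) high above the bay, left of the sliding guide (rows 240–330, col 220). The gap is clear; going down.

```bash
python3 -m crank '0 0 0 -1 0 40 0;0 0 0 -1 0 70 0;0 0 0 -1 0 87 0;0 0 0 -1 0 87 0;0 0 0 -1 0 87 0'; python3 -c "
from h import *
rows([(-22,-40,103)])"; python3 -m crank '0 0 0 0 4 0 0;0 0 0 0 8 0 0;0 0 0 0 12 0 0;0 0 0 0 12 0 0'
```

```text
t: 3.3
tcp_pos: [0.5097, -0.0125, 0.1027]
ee_rot: [0.022, 1.0, 0.0, 0.0]
contact_force: [-0.8, -0.2, 0.0]
width: 0.0001
gripper_force: 0.0
t 3.3 tcp local [-21.8 -62.2 102.7] F [-0.75 -0.2   0.03] w 0.0001
(-22, -40, 103) -> [0.  0.  0.1] [ 0.1 22.2 -0.3]
t: 3.7
tcp_pos: [0.5105, -0.0008, 0.1028]
ee_rot: [0.023, 1.0, 0.0, 0.001]
contact_force: [0.3, -0.4, -0.3]
width: 0.0
gripper_force: 0.0
```

```bash
python3 -m crank '0 0 0 0 2 0 0;0 0 0 0 4 0 0;0 0 0 0 6 0 0'; python3 -m crank '0 0 0 0 2 0 0;0 0 0 0 4 0 0;0 0 0 0 6 0 0';python3 -m crank '0 0 0 0 2 0 0;0 0 0 0 4 0 0;0 0 0 0 6 0 0'; python3 -c "
from h import *
rows([])"
```

```text
t: 4.0
tcp_pos: [0.5104, 0.0037, 0.1024]
ee_rot: [0.023, 1.0, -0.0, 0.0]
contact_force: [0.7, -2.3, 1.1]
width: -0.0
gripper_force: 1.0
t: 4.3
tcp_pos: [0.5107, 0.0101, 0.1023]
ee_rot: [0.023, 1.0, -0.0, 0.0]
contact_force: [-0.7, -1.2, 1.6]
width: 0.0001
gripper_force: 1.0
t: 4.6
tcp_pos: [0.5109, 0.0162, 0.1023]
ee_rot: [0.023, 1.0, -0.0, 0.0]
contact_force: [-0.7, -4.6, 2.4]
width: 0.0003
gripper_force: 2.5
t 4.6 tcp local [-21.9 -33.5 102.3] F [-0.72 -4.58  2.43] w 0.0003
```

```bash
python3 -m crank '0 0 0 0 2 0 0;0 0 0 0 4 0 0;0 0 0 0 6 0 0'; python3 -m crank '0 0 0 0 1.5 0 0;0 0 0 0 3 0 0';python3 -m crank '0 0 0 0 1 0 0;0 0 0 0 2 0 0'; python3 -c "
from h import *
rows([]); crop('top',135,280,230,345,4,'t2.png')"
```

```text
t: 4.9
tcp_pos: [0.5111, 0.0212, 0.1023]
ee_rot: [0.024, 1.0, -0.001, -0.0]
contact_force: [-1.0, -3.2, 1.4]
width: -0.0004
gripper_force: 2.6
t: 5.1
tcp_pos: [0.5113, 0.0242, 0.1023]
ee_rot: [0.024, 1.0, -0.001, -0.0]
contact_force: [-1.2, -6.2, 2.5]
width: 0.0001
gripper_force: 2.6
t: 5.3
tcp_pos: [0.5113, 0.0262, 0.1023]
ee_rot: [0.024, 1.0, -0.001, -0.0]
contact_force: [-2.2, -5.1, 1.6]
width: 0.0001
gripper_force: 2.6
t 5.3 tcp local [-22.  -23.5 102.3] F [-2.17 -5.07  1.63] w 0.0001
```

Continue in 1 mm steps until the force climbs.

```bash
for i in 1 ; do python3 -m crank '0 0 0 0 1 0 0;0 0 0 0 1 0 0' | grep -E 'tcp_pos|force'; done; python3 -m crank '0 0 0 0 1 0 0;0 0 0 0 1 0 0' | grep -E 'tcp_pos|force'; python3 -m crank '0 0 0 0 1 0 0;0 0 0 0 1 0 0' | grep -E 'tcp_pos|force'; python3 -c "
from h import *
rows([])"
```

```text
tcp_pos: [0.5114, 0.0266, 0.1023]
contact_force: [-0.6, -6.4, 3.4]
gripper_force: 3.4
tcp_pos: [0.5113, 0.0267, 0.1023]
contact_force: [-0.3, -8.8, 3.5]
gripper_force: 4.5
tcp_pos: [0.5113, 0.0268, 0.1023]
contact_force: [-2.2, -11.7, 3.8]
gripper_force: 5.6
t 5.95 tcp local [-22.  -22.9 102.3] F [ -2.21 -11.7    3.84] w 0.0001
```

View pics/t2.png

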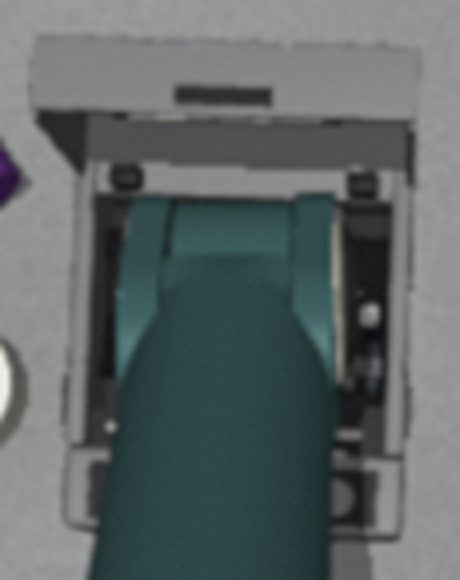

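The arm hides the guide at crop (300, 230); the stall (force climbing, no motion) says snug. Backing off and lifting to verify.

```bash
python3 -m crank '0 0 0 0 -15 0 0;0 0 0 0 -30 0 0;0 0 0 0 -40 -40 0;0 0 0 0 -60 -80 0;0 0 0 0 -100 -120 0;0 0 0 0 -150 -160 0;0 0 0 0 -180 -190 0;0 0 0 0 -180 -190 0;0 0 0 0 -180 -190 0'; python3 -c "
from h import *
crop('top',135,280,230,345,4,'t3.png')
rows([(170,-60,290),(170,0,290)])"
```

```text
t: 6.85
tcp_pos: [0.5039, -0.1506, 0.2936]
ee_rot: [0.024, 1.0, 0.0, 0.002]
contact_force: [0.2, -0.8, -0.9]
width: 0.0003
gripper_force: 0.0
t 6.9 tcp local [ -21.9 -198.5  291.9] F [-0.76  0.49 -0.78] w 0.0002
(170, -60, 290) -> [ 0.1  0.  -0. ] [-191.9  138.5    2.2]
(170, 0, 290) -> [ 0.1  0.  -0. ] [-191.9  198.5    2.3]
```

View pics/t3.png

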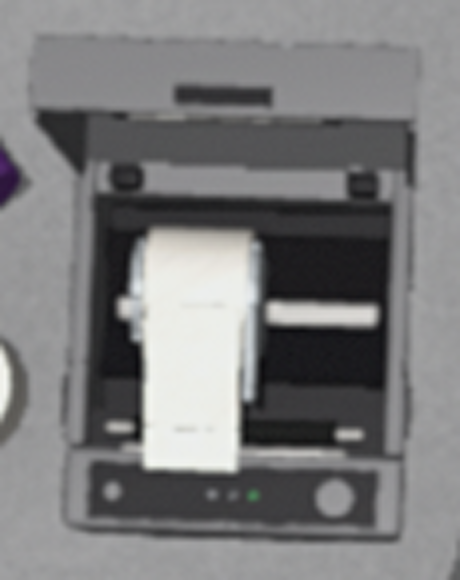

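The crop shows the roll snug between the fixed guide (col 138) and the sliding guide (col 250). Now round behind the lid.

```bash
python3 -m crank '0 0 0 -50 0 0 0;0 0 0 -100 0 0 0;0 0 0 -150 0 0 0;0 0 0 -192 30 0 0;0 0 0 -192 70 0 0;0 0 0 -192 120 0 0;0 0 0 -192 160 0 0;0 0 0 -192 198 0 0;0 0 0 -192 198 0 0;0 0 0 -192 198 0 0'; python3 - <<'E'
from h import *
pts=[(165,0,232)]
for a in (1.53,1.4,1.2,1.0,.8,.6,.4,.3,.2,.1,.05,0):
    pts.append(tuple(round(v,1) for v in (95-135*np.cos(a)+46*np.sin(a)+11,0,94+135*np.sin(a)+46*np.cos(a))))
rows(pts)
E
```

```text
t: 7.9
tcp_pos: [0.703, 0.0438, 0.2894]
ee_rot: [0.02, 1.0, 0.0, -0.002]
contact_force: [-0.2, -1.2, 0.6]
width: -0.0001
gripper_force: 0.0
t 7.9 tcp local [168.6   2.9 289.4] F [-0.22 -1.24  0.6 ] w -0.0001
(165, 0, 232) -> [ 0.1 -0.3  0.3] [ 3.4 -2.9 57.4]
(np.float64(146.5), 0, np.float64(230.8)) -> [ 0.1 -0.3  0.3] [21.9 -2.8 58.7]
(np.float64(128.4), 0, np.float64(234.9)) -> [ 0.1 -0.3  0.3] [40.  -2.7 54.7]
(np.float64(100.0), 0, np.float64(236.5)) -> [ 0.1 -0.3  0.3] [68.4 -2.5 53.2]
(np.float64(71.8), 0, np.float64(232.5)) -> [ 0.1 -0.3  0.3] [96.6 -2.4 57.3]
(np.float64(44.9), 0, np.float64(222.9)) -> [ 0.1 -0.3  0.3] [123.4  -2.2  67. ]
(np.float64(20.6), 0, np.float64(208.2)) -> [ 0.1 -0.3  0.3] [147.7  -2.1  81.9]
(np.float64(-0.4), 0, np.float64(188.9)) -> [ 0.1 -0.3  0.3] [168.6  -2.  101.2]
(np.float64(-9.4), 0, np.float64(177.8)) -> [ 0.1 -0.3  0.3] [177.5  -2.  112.4]
(np.float64(-17.2), 0, np.float64(165.9)) -> [ 0.1 -0.3  0.3] [185.3  -1.9 124.3]
(np.float64(-23.7), 0, np.float64(153.2)) -> [ 0.1 -0.3  0.3] [191.7  -1.9 137.1]
(np.float64(-26.5), 0, np.float64(146.7)) -> [ 0.1 -0.3  0.3] [194.5  -1.9 143.6]
(np.float64(-29.0), 0, np.float64(140.0)) -> [ 0.1 -0.3  0.3] [197.   -1.9 150.3]
```

```bash
python3 -m crank '0 0 0 2 -3 30 0;0 0 0 3 -3 57 0;0 0 0 3 -3 58 0;0 0 0 12 -3 58 0;0 0 0 22 -3 58 0;0 0 0 31 -3 56 0;0 0 0 40 -3 55 0;0 0 0 50 -3 54 0;0 0 0 60 -3 54 0;0 0 0 68 -3 53 0'; python3 - <<'E'
from h import *
pts=[]
for a in (1.1,1.0,.9,.8,.7,.6,.5,.4,.3,.2,.1,.05,0):
    pts.append(tuple(float(v.round(1)) for v in (95-135*np.cos(a)+46*np.sin(a)+11,np.array(0),94+135*np.sin(a)+46*np.cos(a))))
rows(pts)
E
```

```text
t: 8.9
tcp_pos: [0.6355, 0.0393, 0.2401]
ee_rot: [0.023, 1.0, 0.0, 0.001]
contact_force: [1.9, -0.7, 1.5]
width: -0.0002
gripper_force: 1.3
t 8.9 tcp local [101.4  -4.6 240.1] F [ 1.9  -0.69  1.48] w -0.0002
(85.8, 0.0, 235.2) -> [ 0.   0.1 -0. ] [15.6  4.6  4.9]
(71.8, 0.0, 232.5) -> [ 0.   0.1 -0. ] [29.6  4.6  7.6]
(58.1, 0.0, 228.3) -> [ 0.   0.1 -0. ] [43.3  4.6 11.8]
(44.9, 0.0, 222.9) -> [ 0.   0.1 -0. ] [56.5  4.6 17.1]
(32.4, 0.0, 216.2) -> [ 0.   0.1 -0. ] [69.   4.6 23.8]
(20.6, 0.0, 208.2) -> [ 0.   0.1 -0. ] [80.8  4.6 31.8]
(9.6, 0.0, 199.1) -> [ 0.   0.1 -0. ] [91.9  4.6 40.9]
(-0.4, 0.0, 188.9) -> [ 0.   0.1 -0. ] [101.9   4.6  51.1]
(-9.4, 0.0, 177.8) -> [ 0.   0.1 -0. ] [110.9   4.6  62.2]
(-17.2, 0.0, 165.9) -> [ 0.   0.1 -0. ] [118.7   4.6  74.1]
(-23.7, 0.0, 153.2) -> [ 0.   0.1 -0. ] [125.2   4.6  86.8]
(-26.5, 0.0, 146.7) -> [ 0.   0.1 -0. ] [128.    4.6  93.3]
(-29.0, 0.0, 140.0) -> [ 0.   0.1 -0. ] [130.5   4.6 100. ]
```

```bash
python3 -m crank '0 0 0 16 4 6 0;0 0 0 30 4 9 0;0 0 0 43 4 13 0;0 0 0 56 4 18 0;0 0 0 69 4 25 0;0 0 0 81 4 33 0;0 0 0 92 4 42 0;0 0 0 102 4 52 0;0 0 0 111 4 63 0;0 0 0 116 4 70 0;0 0 0 119 4 75 0'; python3 - <<'E'
from h import *
rows([(-23.7,0,153.2),(-26.5,0,146.7),(-29,0,140)])
E
```

```text
t: 10.0
tcp_pos: [0.5157, 0.0491, 0.1635]
ee_rot: [0.023, 1.0, -0.0, -0.002]
contact_force: [-0.6, 0.6, 2.6]
width: 0.0002
gripper_force: 1.1
t 10.0 tcp local [-18.7  -0.4 163.5] F [-0.64  0.65  2.57] w 0.0002
(-23.7, 0, 153.2) -> [-0.  -0.2  0. ] [ 5.   0.4 10.3]
(-26.5, 0, 146.7) -> [-0.  -0.2  0. ] [ 7.8  0.4 16.8]
(-29, 0, 140) -> [-0.  -0.2  0. ] [10.2  0.4 23.5]
```

```bash
python3 -m crank '0 0 0 3 0 6 0;0 0 0 5 0 11 0;0 0 0 7 0 15 0;0 0 0 9 0 19 0;0 0 0 10 0 22 0;0 0 0 10 0 24 0'; python3 -m crank '0 0 0 0 0 1 0;0 0 0 0 0 1 0'
```

```text
t: 10.6
tcp_pos: [0.5072, 0.0494, 0.14]
ee_rot: [0.023, 1.0, 0.0, -0.0]
contact_force: [-4.8, 0.2, 12.9]
width: -0.0
gripper_force: 7.3
t: 10.8
tcp_pos: [0.5072, 0.0495, 0.14]
ee_rot: [0.023, 1.0, 0.0, -0.0]
contact_force: [-5.5, 0.2, 10.3]
width: 0.0001
gripper_force: 5.1
```

Stalled at z 0.140: shut. Holding briefly, then lifting and going above the feed button.

```bash
python3 -m crank '0 0 0 0 0 1 0;0 0 0 0 0 1 0;0 0 0 0 0 1 0;0 0 0 0 0 -20 0;0 0 0 0 0 -40 0;0 0 0 20 -30 -40 0;0 0 0 40 -50 -40 0;0 0 0 62 -60 -40 0;0 0 0 62 -60 -40 0;0 0 0 62 -60 -40 0'; python3 - <<'E'
from h import *
im=manip.read_camera("scene"); crop("scene",170,310,290,450,4,"s4.png",im)
rows([(-88,-60,120),(-88,-60,90)])
print(proj("scene",[W(-62,-99,140),W(-62,99,140),W(141,-99,140)]))
E
```

```text
t: 11.8
tcp_pos: [0.4435, -0.0077, 0.1796]
ee_rot: [0.023, 1.0, 0.0, 0.001]
contact_force: [0.4, 0.0, 0.0]
width: 0.0001
gripper_force: 0.0
t 11.85 tcp local [-87.8 -60.2 179.6] F [-0.56  0.51 -0.1 ] w 0.0003
(-88, -60, 120) -> [0.  0.1 0. ] [ 0.3  0.2 59.6]
(-88, -60, 90) -> [0.  0.1 0. ] [ 0.4  0.1 89.6]
[[220.02912446 312.88039493]
 [205.54961369 387.20667383]
 [293.24478649 331.78472236]]
```

View pics/s4.png

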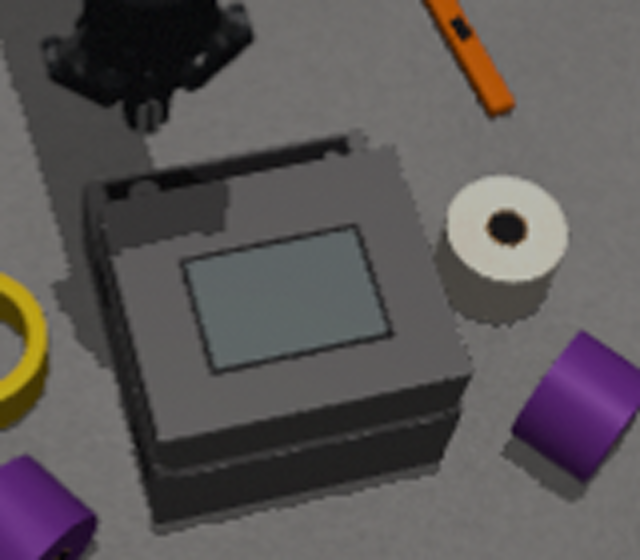

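The lid is flush and shut (front corner about crop (200, 98), as computed), the fingers at (115, 145) just above the feed button at (185, 145). Pressing.

```bash
python3 -m crank '0 0 0 0 0 40 0;0 0 0 0 0 70 0;0 0 0 0 0 80 0;0 0 0 0 0 84 0;0 0 0 0 0 86 0;0 0 0 0 0 87 0;0 0 0 0 0 87 0'; python3 -m crank '0 0 0 0 0 1 0;0 0 0 0 0 2 0;0 0 0 0 0 3 0;0 0 0 0 0 3 0'; python3 -m crank '0 0 0 0 0 1 0;0 0 0 0 0 1 0'
```

```text
t: 12.55
tcp_pos: [0.4436, -0.0075, 0.0932]
ee_rot: [0.023, 1.0, 0.0, 0.001]
contact_force: [-0.3, 0.4, 1.9]
width: -0.0002
gripper_force: 0.9
t: 12.95
tcp_pos: [0.4436, -0.0075, 0.0897]
ee_rot: [0.023, 1.0, 0.0, 0.001]
contact_force: [1.1, 1.1, 5.1]
width: -0.0001
gripper_force: 2.7
t: 13.15
tcp_pos: [0.4437, -0.0075, 0.0896]
ee_rot: [0.023, 1.0, 0.0, 0.001]
contact_force: [-2.5, 0.4, 15.7]
width: -0.0001
gripper_force: 8.1
```

Bottomed out (force jump at z 0.0896). Release and lift.

```bash
python3 -m crank '0 0 0 0 0 -3 0;0 0 0 0 0 -10 0;0 0 0 0 0 -40 0;0 0 0 0 0 -80 0;0 0 0 20 -60 -110 0;0 0 0 20 -100 -110 0;0 0 0 20 -150 -110 0;0 0 0 20 -150 -110 0;0 0 0 20 -150 -110 0'; python3 - <<'E'
from h import *
crop("top",135,280,230,345,4,"t5.png"); rows([])
E
```

```text
t: 14.05
tcp_pos: [0.4151, -0.1582, 0.1983]
ee_rot: [0.025, 1.0, -0.0, -0.0]
contact_force: [0.2, -0.1, 0.4]
width: 0.0001
gripper_force: 0.0
t 14.1 tcp local [-109.5 -210.4  198. ] F [-0.07  0.47 -0.23] w 0.0002
```

View pics/t5.png

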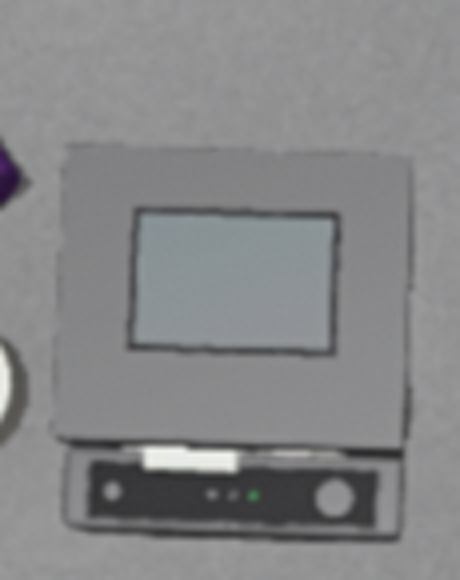

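The lid is shut (crop rows 145–445), the feed button (498, 335) is up again, and the robot is clear.

```bash
python3 -c "
from workcell import manip
print(manip.finish_job())"
```

```text
the job is handed in; nothing more can be done
None
```

I pushed the guide in until the roll was snug, shut the lid flush, and pressed the feed button to its stop and let it come back up. The job was handed in at about 14 s, and no verdict was returned.

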